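# Clamp a glued printing block and hold the press in the green

### The arm

A 7-joint arm with a two-finger parallel gripper is mounted at the origin on the work surface. World frame = base frame: x ahead of the robot, y to its left, z up, the work surface at z = 0. Lengths are in m, angles in rad, forces in N, time in s.
With the tool pointing down it reaches from about 0.4 to 0.85 m from the base axis. Payload 4.5 kg.
Tool frame: the origin (TCP) lies where the fingers leave the gripper's body, on its centre line; the fingertips stand 73 mm ahead of it and the grasp point (between the pads) lies 54 mm ahead of it; z points along the fingers, y is the line along which they close (so a half turn about z gives the same grasp; the last joint's range is limited). The gripper opens to 85 mm and grips with 20 to 120 N. Pads are 22 mm wide; open, the fingers measure 114 mm over their backs; the gripper's body (76 mm by 85 mm) begins 54 mm behind the grasp point. The pads swing forward as they close: fully open they stand 13 mm farther back than shut.
Start: joints at [-1.172, 0.689, -0.195, 1.565, 0.157, 0.902, -0.215], TCP at [0.223, 0.584, 0.304] pointing down, gripper open.
Joint ranges: [-3.01, 3.01], [-0.46, 2.08], [-1.47, 1.51], [0.13, 2.56], [-1, 4.14], [0.04, 2.09], [-2.66, 2.66]. Speed limits (rad/s): [2.57, 2.57, 3.14, 3.14, 3.14, 3.14, 3.14].

### API

Orientations are given as a rotation vector (axis times angle).
In Python, from cell import manip gives the robot as it stands.
- The arm moves only by the tool jog_arm, never from a script. Its argument "commands" is a list of rows, each an object of numbers: "jaw": the opening, from 0 (shut) to 1 (fully open); "x", "y", "z": the shift along the tool's x, y, z in cm; "twist": the turn about the tool's z in degrees. In form: [{"jaw": .., "x": .., "y": .., "z": .., "twist": ..}, ...]. A call has 1 to 8 rows; each row shifts and turns the commanded pose from where the row before left it, along the tool's axes as they then stand; what a row does not reach is not made up. A row lasts 1/12 s, in which the tool goes at most 41.7 mm and 7.16 degrees, less where a joint would pass 70% of its speed; a pose out of reach is approached as far as the arm can. A call is refused whole if a number of a shift passes 4.17 or a number of a turn 7.16, either way. A call with a gripper value outside its range is refused whole. The fingers move at their own pace and stop on an object; the grip force is fixed at half the most. Time passes only in rows, so rows that do not move let the fingers close. It gives the time, the measured TCP pose, the force, the opening and the grip force at its end, in the units of the state.
- manip.get_state(): the state, without advancing time (a new reading comes with each control period).
- manip.snapshot(name): name is "scene" or "side" or "wrist"; returns a dict with "frame" (480x640x3 uint8, blue, green, red), "z_map" (480x640 float32, m along the optical axis (not along the pixel's ray), 0 where there is no reading), "vertical_fov" (degrees; the focal length in pixels is half the picture's height over the tangent of half this angle, whatever the lens; pixels are square), "cx", "cy" (the principal point, pixels), "R" (3x3) and "t" (3): a world point X has camera coordinates R X + t. Camera axes: x right, y down, z forward; pixel columns grow to the right and rows downward; lengths in m; the calibration is good to about 2 mm. A picture is of the moment at which its call begins.
- manip.hand_in(): hands the job in; it is judged then, once.
The state is a dict: "t": time; "joints": joint angles; "qvel": joint speeds; "tau": joint torques, N m; "tool_pos": TCP position; "ee_rot": TCP orientation; "wrist_force": force on the tool from outside, world axes, zero at the start; "ft_torque": the same for the moment, N m; "finger_gap": opening from 0.0 (shut) to 1.0 (fully open); "grasp_force": force on a finger pad.
Only numpy, scipy, OpenCV 4.12 (cv2) and the standard library are available. Lean on these libraries where they do the work, as an engineer would, in place of code of your own. Each camera call takes 0.05 s, during which the arm holds its last target. There are 200 camera calls.

### The job

Wind the press's handwheel clockwise by its red crank handle until the orange pusher has slid the freshly glued printing block fully home against the end stop under the press, and leave the wheel there. Then push the spring-loaded black knob down until its red needle stands in the green band, never into the red, so that the pad presses on the block, and finish while still holding it there. Leave the other things on the table where they are.

Things in the scene. Friction and masses are not known exactly. Their poses are not given: they have to be found in the camera images.
- press: Blue bench glue press, fixed. Base plate 150 (x) x 400 (y) x 18; origin centre of its underside on the table, z up, y along the feed channel: handwheel at +y, press column at -y. Two rails, inner faces at x = +-32, form the channel; its floor is 18 above the table. The press head over the -y end spans y = -190 to -85, x = +-30, top 150 above the table.
- block: Freshly glued printing block, loose: wood with a green printing sheet underneath, 60 x 60 x 28 tall, about 90 g; origin under its centre. It lies in the channel, sides along the press's axes, and slides along it with 2 mm play each side. Fully home against the end stop its origin is at y = -120 in the press's frame (under the pad).
- pusher (a joint): Orange pusher, 56 wide, 28 tall, driven along the channel by the handwheel; slide in m, grows towards the end stop (press -y). Front face at press y = -0.010 - value; it touches a block that is fully home at 0.080 and comes to a hard stop (travel ends at 0.0806). It only pushes, and stays where it is left.
- handwheel (a joint): Angle of the handwheel in rad, grows clockwise seen from above: 30 mm of pusher travel per turn (4.775 mm per rad; 0 = pusher fully back, home at about 16.8). Steel wheel 116 across lying level on an upright axis, top 94 above the table. About 0.06 N m of friction; stays where it is left.
- wheel_center (a point): point on the handwheel's axis, level with the wheel's upper side and the foot of the crank handle, 94 above the table (press frame x = 0, y = 140)
- crank_top (a point): centre of the upper end of the red upright crank handle: a cylinder of diameter 18 standing 42 above the wheel (top 136 above the table), 42 from the wheel's axis. It spins freely on its own pin, so it can be gripped from above and led round in a circle without turning the gripper.
- plunger (a joint): Downward travel of the spring-loaded plunger in m, 0 = up, range 0 to 0.040; springs back when let go. Needle in the green band from 0.022 to 0.030, in the red from 0.034. Hand force about 4.5 N to start plus 180 N/m; from 0.018 on the pad rests on the block and adds 2 N plus 700 N/m (about 17 N in all at 0.026).
- knob_top (a point): centre of the top of the black mushroom knob on the plunger, diameter 48 (flat top 38 across), 215 above the table when up; at press x = 0, y = -120; moves down with the plunger. Press it down from above.
- end_stop (a point): point on the end stop of the channel: the blue column's upright face (press y = -150), mid-channel, 32 above the table
- green_band (a point): centre of the green band (8 tall, 166 above the table) on the white scale plate that stands on the press head at press y = -188 to -160, up to 210 above the table, facing +-x. The plunger's red needle, beside it, is 192 above the table when up; the red band lies at the plate's foot.
- pad: round rubber-faced pad, diameter 52, sprung on the lower end of the plunger; origin at the centre of its lower face, 64 above the table when up (18 above the block)
- finished_block: finished printing block, bystander: 60 x 60 x 34 wooden block with a black underside, on the robot's side of the press; origin under its centre
- glue: white glue bottle, bystander, diameter 44, 110 tall, on the robot's side of the press; origin under its centre
- paint_bowl: white plastic bowl, bystander, diameter 120, 50 tall; origin under its centre
- paint_jar: blue paint jar with white lid, bystander, diameter 68, 100 tall; origin under its centre
- card_tube: brown card tube standing, bystander, diameter 44, 110 tall; origin under its centre
- paper_tower: white paper tower with a cone roof, bystander, 190 tall, 72 wide; origin under its centre
- paintbrush: paintbrush lying on the table, bystander; origin under its middle
There are look-alikes about, which are no part of the job. What is shaped like the block but pink or turquoise is not meant.

How it is judged:
On the way, in this order (a step that is already met when the one before it is completed fails the run):
1. the pusher has brought the block fully home against the end stop (y of block in the frame of press below -0.1172 m and value of joint pusher above 0.0772 m), for 0.2 s.
2. the plunger is pressed into the green band with the pad on the block (value of joint plunger between 0.0212 and 0.0308 m and contact force between pad and block above 2 N), for 0.3 s.
At the end, for the whole second after the job is handed in: The robot is still holding the plunger 21.2 to 30.8 mm down (green band), the pad presses on the block with more than 2 N, the block is within 2.8 mm of the end stop and the pusher within 2.8 mm of fully home (all of step 1 and all of step 2); the arm keeps its last pose, push and grip.
It fails at once if the needle is driven into the red (plunger more than 35 mm down) (value of joint plunger above 0.035 m).
It fails at once if a bystander is moved more than 30 mm (distance of any of finished_block, glue, paint_bowl, paint_jar, card_tube, paper_tower, paintbrush from where it was at the start of the episode above 0.03 m).
It also fails if it takes over 64 s, if anything falls off the work surface, if the arm or the gripper's body presses on something with over 40 N, if the wrist force passes 120 N, or if a joint passes its speed limit or range.

## Working session

There is one attempt and no reset: what is moved stays moved. The work goes in short steps, Python scripts to look and compute and a tool call to move; the robot and the scene stay as the last step left them, time stands still between calls to the robot, and variables do not carry over. Pictures are saved under pics/ and viewed, at most 10 in all, crops included, and the job is handed in when it is done.

Besides the shell and the picture viewer there is one more tool, called after ">>>" by a JSON object that holds its "fn" and its "kwargs". jog_arm: Moves the arm, as the interface text tells. Its arguments: {"type":"object","properties":{"commands":{"type":"array"}},"required":["commands"]}

```bash
mkdir -p pics
cat > h.py <<'E'
import numpy as np, cv2
from cell import manip
def cam(n):
    s=manip.snapshot(n); s['f']=240/np.tan(np.radians(s['vertical_fov'])/2); s['R']=np.array(s['R']); s['t']=np.array(s['t']); return s
def pt(s,u,v,z=None):
    d=np.array([(u-s['cx'])/s['f'],(v-s['cy'])/s['f'],1.])
    c=-s['R'].T@s['t']; r=s['R'].T@d
    return c+r*((z-c[2])/r[2] if z is not None else s['z_map'][int(v),int(u)])
def cloud(s):
    v,u=np.mgrid[:480,:640]; Z=s['z_map']
    P=np.stack([(u-s['cx'])/s['f']*Z,(v-s['cy'])/s['f']*Z,Z],-1)
    return (P-s['t'])@s['R']
E
python3 - <<'E'
from h import *
a=cam('scene');b=cam('side')
cv2.imwrite('pics/a.png',a['frame']);cv2.imwrite('pics/b.png',b['frame'])
for s in(a,b): print(s['f'],s['cx'],s['cy'],-s['R'].T@s['t'],s['R'][2], (s['z_map']>0).mean())
print(manip.get_state())
E
```

```text
558.6039700497107 320.36246041204396 234.50515957888808 [1.30198213 0.07121501 1.16279187] [-0.589268   -0.12469938 -0.79825641] 0.996025390625
460.5667279469846 319.89446704208075 250.3594386749692 [ 0.01173884 -0.66093384  0.85797835] [ 0.53161502  0.54292035 -0.65009459] 0.99595703125
{'t': 0.1, 'joints': array([-1.17218536,  0.68990144, -0.19451388,  1.56626455,  0.1572702 ,
        0.90251646, -0.2150739 ]), 'qvel': array([ 0.00029838, -0.00216992, -0.0009046 , -0.00279405, -0.00068045,
       -0.00067172, -0.00071005]), 'tau': array([-3.99317709e-03, -5.40604162e+01, -1.27167787e+00, -1.58985847e+01,
        9.36034019e-03,  4.40678166e-03,  2.57005587e-05]), 'tool_pos': array([0.22284432, 0.58340932, 0.30315662]), 'ee_rot': array([-5.69707673e-01, -3.08929843e+00,  2.65517389e-03]), 'wrist_force': array([-1.0027    ,  0.52726966, -0.17529946]), 'ft_torque': array([-0.04524938,  0.0033394 , -0.02257789]), 'grasp_force': 0.0, 'finger_gap': 0.9970630212288826}
```

View pics/a.png

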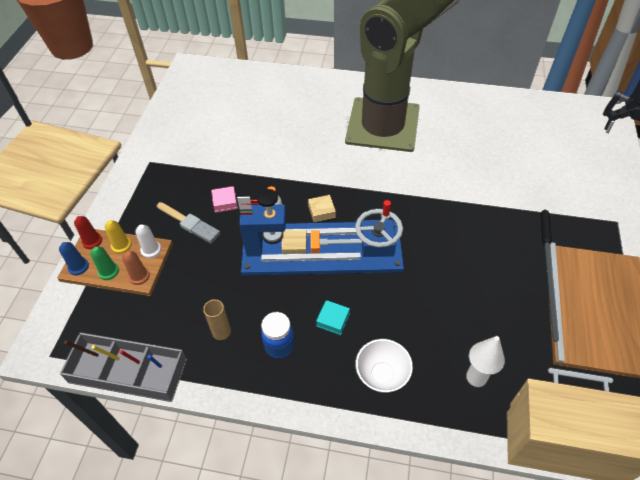

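View pics/b.png

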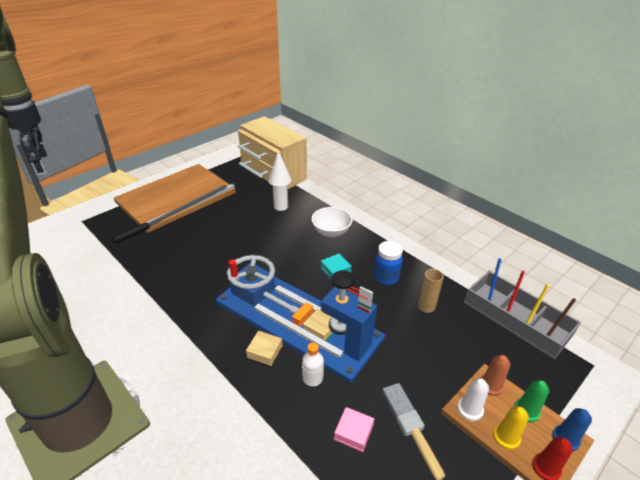

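The scene view shows the red crank at about (387,205), the wheel centre at (380,228) and the knob at (267,198). In the side view the crank is at (234,265) and the knob at (343,280).

```bash
cat > meas.py <<'E'
from h import *
from scipy.optimize import least_squares
def ray(s,u,v):
    d=s['R'].T@np.array([(u-s['cx'])/s['f'],(v-s['cy'])/s['f'],1.]); return -s['R'].T@s['t'],d/np.linalg.norm(d)
S={n:cam(n) for n in('scene','side')}
boxes={'scene':(235,185,410,275),'side':(210,250,390,380)}
for n,s in S.items():
    x0,y0,x1,y1=boxes[n]; P=cloud(s); h=cv2.cvtColor(s['frame'],cv2.COLOR_BGR2HSV).astype(int)
    B=np.zeros(P.shape[:2],bool);B[y0:y1,x0:x1]=1
    H,Sa,V=h[...,0],h[...,1],h[...,2]
    red=B&((H<6)|(H>174))&(Sa>150)&(V>80)&(P[...,2]>.08)
    print(n,'red'); 
    k,l,st,c=cv2.connectedComponentsWithStats(red.astype(np.uint8))
    for i in range(1,k):
        if st[i,4]>15:
            Q=P[l==i]; print(st[i],Q.min(0).round(3),Q.max(0).round(3), Q[Q[:,2]>Q[:,2].max()-.006].mean(0).round(4))
    blk=B&(V<70)&(P[...,2]>.195)&(P[...,2]<.235); Q=P[blk]; print('knob',blk.sum(),Q.mean(0).round(4),Q.max(0).round(3),Q.min(0).round(3))
    gray=B&(Sa<60)&(V>70)&(abs(P[...,2]-.09)<.008); Q=P[gray]
    f=least_squares(lambda p:np.hypot(Q[:,0]-p[0],Q[:,1]-p[1])-p[2],[*Q.mean(0)[:2],.05],loss='soft_l1',f_scale=.004); print('wheel',gray.sum(),f.x.round(4),np.median(Q[:,2]))
    blu=B&(H>100)&(H<125)&(Sa>150)&(V>50)&(P[...,2]>.008)&(P[...,2]<.026); Q=P[blu]
    r=cv2.minAreaRect((Q[:,:2]*1000).astype(np.float32)); print('base',r)
    org=B&(H>6)&(H<16)&(Sa>200)&(P[...,2]>.03)&(P[...,2]<.06); Q=P[org]; print('pusher',org.sum(),Q.mean(0).round(4),cv2.minAreaRect((Q[:,:2]*1000).astype(np.float32)))
    wood=B&(H>12)&(H<26)&(Sa>60)&(Sa<190)&(abs(P[...,2]-.046)<.006); 
    k,l,st,c=cv2.connectedComponentsWithStats(wood.astype(np.uint8))
    for i in range(1,k):
        if st[i,4]>60: Q=P[l==i]; print('wood',st[i,4],Q.mean(0).round(4),cv2.minAreaRect((Q[:,:2]*1000).astype(np.float32)))
E
python3 meas.py
```

```text
scene red
[383 200   8  16  97] [0.413 0.042 0.098] [0.433 0.059 0.143] [0.4248 0.0507 0.1393]
knob 292 [ 0.5198 -0.2143  0.2142] [ 0.541 -0.193  0.22 ] [ 0.494 -0.239  0.203]
wheel 757 [0.4662 0.0388 0.0488] 0.09245002964776788
base ((491.28924560546875, -98.64164733886719), (157.67054748535156, 400.4925842285156), 11.514941215515137)
pusher 23 [ 0.5209 -0.1097  0.0399] ((522.41259765625, -109.18048858642578), (7.390580177307129, 13.089616775512695), 23.767356872558594)
wood 468 [ 0.5067 -0.1648  0.0466] ((504.97113037109375, -166.04806518554688), (63.9813232421875, 57.451316833496094), 11.548409461975098)
side red
[229 260   8  17 103] [ 0.012 -0.661  0.086] [0.452 0.085 0.858] [ 0.0117 -0.6609  0.858 ]
[347 288  20  11  22] [ 0.506 -0.273  0.191] [ 0.523 -0.229  0.205] [ 0.5074 -0.2355  0.2036]
knob 342 [ 0.5101 -0.2183  0.2132] [ 0.537 -0.194  0.218] [ 0.49  -0.237  0.202]
wheel 791 [0.4633 0.0349 0.0497] 0.0912371248932738
base ((570.8906860351562, -79.73458862304688), (317.3834228515625, 401.3934326171875), 11.61283016204834)
pusher 83 [ 0.4853 -0.1225  0.0387] ((490.98687744140625, -123.06365966796875), (14.3541898727417, 52.63546371459961), 86.37217712402344)
wood 450 [ 0.4967 -0.1633  0.0456] ((502.35552978515625, -165.18978881835938), (60.54389572143555, 60.29441833496094), 9.56096363067627)
```

```bash
cat > go.py <<'E'
from h import *
from scipy.spatial.transform import Rotation as Ro
def tool(d):  # world shift m -> tool cm
    return Ro.from_rotvec(manip.get_state()['ee_rot']).inv().apply(d)*100
def st():
    s=manip.get_state(); print(round(s['t'],2),s['tool_pos'].round(4),s['ee_rot'].round(3),'F',s['wrist_force'].round(1),'gap',round(s['finger_gap'],3),'g',round(s['grasp_force'],1),'q',s['joints'].round(2)); return s
E
cat >> meas.py <<'E'
def tri(*r):
    A=sum(np.eye(3)-np.outer(d,d) for c,d in r); b=sum((np.eye(3)-np.outer(d,d))@c for c,d in r); return np.linalg.solve(A,b)
rr={}
for n,(x0,y0,x1,y1) in {'scene':(375,195,400,225),'side':(222,255,242,285)}.items():
    s=S[n];h=cv2.cvtColor(s['frame'],cv2.COLOR_BGR2HSV).astype(int)[y0:y1,x0:x1]
    m=((h[...,0]<6)|(h[...,0]>174))&(h[...,1]>150)
    v,u=np.nonzero(m); rr[n]=ray(s,u.mean()+x0,v.mean()+y0); print(n,u.min()+x0,u.max()+x0,v.min()+y0,v.max()+y0)
print('crank mid tri',tri(*rr.values()).round(4))
from go import *
g=np.array([.4248,.0507,.23]); s=st(); print('tool cm to above crank',tool(g-s['tool_pos']).round(2))
E
python3 meas.py|tail -5
```

```text
scene 383 390 200 215
side 228 237 259 276
crank mid tri [0.4228 0.05   0.1206]
0.3 [0.2229 0.5837 0.3036] [-5.700e-01 -3.089e+00  1.000e-03] F [-0.5 -0.8  0.2] gap 0.998 g 0.0 q [-1.17  0.69 -0.19  1.57  0.16  0.9  -0.22]
tool cm to above crank [-37.88 -42.59   7.39]
```

>>> {"fn": "jog_arm", "kwargs": {"commands": [{"jaw":1,"x":-2.3,"y":-2.6,"z":0},{"jaw":1,"x":-2.3,"y":-2.6,"z":0},{"jaw":1,"x":-2.3,"y":-2.6,"z":0},{"jaw":1,"x":-2.3,"y":-2.6,"z":0},{"jaw":1,"x":-2.3,"y":-2.6,"z":0},{"jaw":1,"x":-2.3,"y":-2.6,"z":0},{"jaw":1,"x":-2.3,"y":-2.6,"z":0},{"jaw":1,"x":-2.3,"y":-2.6,"z":0}]}}

```text
invalid input at $.commands[0]: expected keys jaw, x, y, z, twist
```

>>> {"fn": "jog_arm", "kwargs": {"commands": [{"jaw":1,"x":-2.3,"y":-2.6,"z":0},{"jaw":1,"x":-2.3,"y":-2.6,"z":0},{"jaw":1,"x":-2.3,"y":-2.6,"z":0},{"jaw":1,"x":-2.3,"y":-2.6,"z":0},{"jaw":1,"x":-2.3,"y":-2.6,"z":0},{"jaw":1,"x":-2.3,"y":-2.6,"z":0},{"jaw":1,"x":0,"y":0,"z":0},{"jaw":1,"x":0,"y":0,"z":0}]}}

```text
invalid input at $.commands[0]: expected keys jaw, x, y, z, twist
```

Run:
```python
from go import *
s=st(); print(tool(np.array([.4235,.050,.25])-s['tool_pos']).round(2))
w=cam('wrist'); cv2.imwrite('pics/w1.png',w['frame']); print(-w['R'].T@w['t'])
```

```text
0.3 [0.2229 0.5837 0.3036] [-5.700e-01 -3.089e+00  1.000e-03] F [-0.5 -0.8  0.2] gap 0.998 g 0.0 q [-1.17  0.69 -0.19  1.57  0.16  0.9  -0.22]
[-37.78 -42.7    5.39]
[0.15084354 0.61206222 0.37323876]
```

View pics/w1.png

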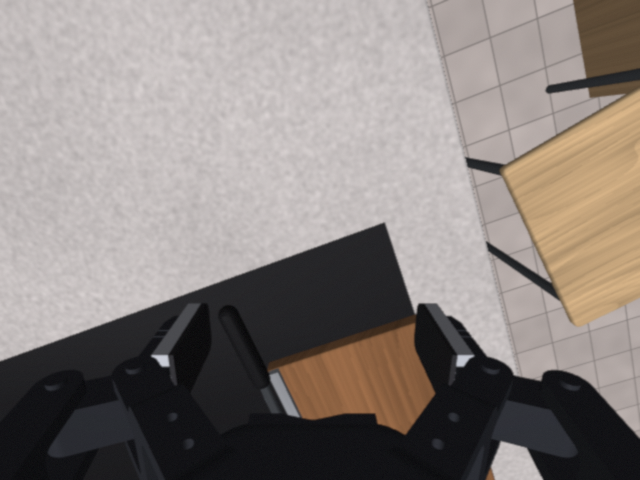

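The wrist view shows only the table and the cutter corner near (250,330), because the moves were refused. The `twist` key is required, so I'm resending them.

>>> {"fn": "jog_arm", "kwargs": {"commands": [{"jaw":1,"x":-2.3,"y":-2.6,"z":0,"twist":0},{"jaw":1,"x":-2.3,"y":-2.6,"z":0,"twist":0},{"jaw":1,"x":-2.3,"y":-2.6,"z":0,"twist":0},{"jaw":1,"x":-2.3,"y":-2.6,"z":0,"twist":0},{"jaw":1,"x":-2.3,"y":-2.6,"z":0,"twist":0},{"jaw":1,"x":-2.3,"y":-2.6,"z":0,"twist":0},{"jaw":1,"x":-2.3,"y":-2.6,"z":0,"twist":0},{"jaw":1,"x":-2.3,"y":-2.6,"z":0,"twist":0}]}}

```text
t: 1.02
tool_pos: [0.321, 0.3225, 0.3041]
ee_rot: [0.569, 3.089, 0.001]
wrist_force: [0.8, 0.8, -0.1]
finger_gap: 1.002
grasp_force: 0.0
```

>>> {"fn": "jog_arm", "kwargs": {"commands": [{"jaw":1,"x":-2.3,"y":-2.6,"z":0,"twist":0},{"jaw":1,"x":-2.3,"y":-2.6,"z":0,"twist":0},{"jaw":1,"x":-2.3,"y":-2.6,"z":0,"twist":0},{"jaw":1,"x":-2.3,"y":-2.6,"z":0,"twist":0},{"jaw":1,"x":-2.3,"y":-2.6,"z":0,"twist":0},{"jaw":1,"x":-2.3,"y":-2.6,"z":0,"twist":0},{"jaw":1,"x":0,"y":0,"z":0,"twist":0},{"jaw":1,"x":0,"y":0,"z":0,"twist":0}]}}

```text
t: 1.68
tool_pos: [0.3947, 0.1269, 0.304]
ee_rot: [0.579, 3.087, -0.001]
wrist_force: [-0.0, 0.5, -0.5]
finger_gap: 1.001
grasp_force: 0.0
```

Run:
```python
from go import *
s=st(); print(tool(np.array([.4235,.050,.25])-s['tool_pos']).round(2))
w=cam('wrist'); cv2.imwrite('pics/w2.png',w['frame']); print(-w['R'].T@w['t'])
```

```text
1.68 [0.3947 0.1269 0.304 ] [ 5.790e-01  3.087e+00 -1.000e-03] F [-0.   0.5 -0.5] gap 1.001 g 0.0 q [-0.24  0.43 -0.26  2.16  0.2   0.57  0.55]
[-5.47 -6.12  5.4 ]
[0.32267424 0.15563554 0.37354214]
```

View pics/w2.png

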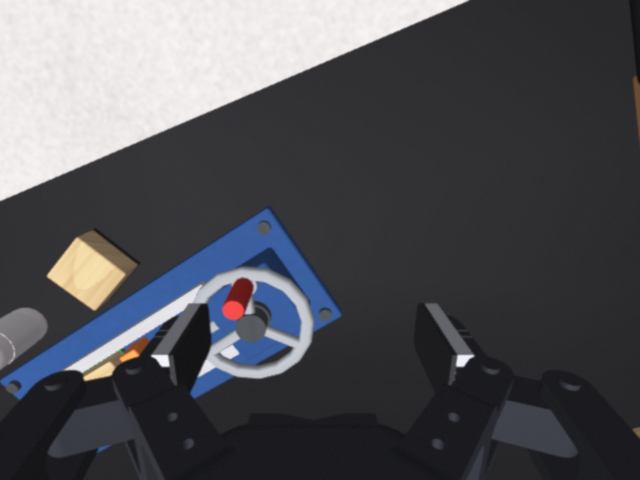

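The wrist view shows the crank top at about (235,306), and the wheel ring centred at about (253,322) with a radius of about 58 px. I'll refine both positions from it.

```bash
cat > w.py <<'E'
from go import *
from scipy.optimize import least_squares
s=st(); w=cam('wrist'); P=cloud(w); h=cv2.cvtColor(w['frame'],cv2.COLOR_BGR2HSV).astype(int)
red=((h[...,0]<6)|(h[...,0]>174))&(h[...,1]>150)&(P[...,2]>.08)
top=red&(abs(P[...,2]-np.percentile(P[red][:,2],95))<.003); Q=P[top]; print('top',top.sum(),Q.mean(0).round(4),Q.min(0).round(4),Q.max(0).round(4))
m=top.astype(np.uint8); (u,v),r=cv2.minEnclosingCircle(cv2.findNonZero(m)); print('circ',u,v,r,pt(w,u,v,.136).round(4))
g=(h[...,1]<60)&(h[...,2]>80)&(abs(P[...,2]-.09)<.006)&(np.hypot(P[...,0]-.464,P[...,1]-.038)<.075); Q=P[g]
f=least_squares(lambda p:np.hypot(Q[:,0]-p[0],Q[:,1]-p[1])-p[2],[.464,.038,.05],loss='soft_l1',f_scale=.003); print('wheel',g.sum(),f.x.round(4),np.median(Q[:,2]))
E
python3 w.py
```

```text
1.73 [0.3942 0.1287 0.304 ] [5.730e-01 3.089e+00 1.000e-03] F [-1.  -0.3  0.2] gap 0.999 g 0.0 q [-0.25  0.43 -0.26  2.16  0.2   0.57  0.55]
top 346 [0.4226 0.0529 0.1355] [0.4149 0.0446 0.1334] [0.431  0.0609 0.1372]
circ 231.26190185546875 309.5 10.842453956604004 [0.4223 0.0534 0.136 ]
wheel 4903 [0.4611 0.044  0.0483] 0.09177788035527032
```

>>> {"fn": "jog_arm", "kwargs": {"commands": [{"jaw":1,"x":-1.8,"y":-2.0,"z":1.3,"twist":0},{"jaw":1,"x":-1.8,"y":-2.0,"z":1.3,"twist":0},{"jaw":1,"x":-1.8,"y":-2.0,"z":1.3,"twist":0},{"jaw":1,"x":0,"y":0,"z":1.4,"twist":0},{"jaw":1,"x":0,"y":0,"z":0,"twist":0},{"jaw":1,"x":0,"y":0,"z":0,"twist":0}]}}

```text
t: 2.28
tool_pos: [0.4226, 0.0554, 0.2507]
ee_rot: [-0.565, -3.089, -0.001]
wrist_force: [-0.1, 0.3, 0.6]
finger_gap: 1.003
grasp_force: 0.0
```

```bash
python3 w.py; python3 meas.py | tail -3
python3 - <<'E'
from go import *
s=st(); print(tool(np.array([.423,.052,.172])-s['tool_pos']).round(2))
w=cam('wrist'); cv2.imwrite('pics/w3.png',w['frame'])
E
```

```text
2.28 [0.4226 0.0554 0.2507] [-5.650e-01 -3.089e+00 -1.000e-03] F [-0.1  0.3  0.6] gap 1.003 g 0.0 q [-0.09  0.55 -0.22  2.2   0.28  0.43  0.67]
top 616 [0.4226 0.0525 0.1356] [0.4149 0.0445 0.1335] [0.4313 0.0606 0.1374]
circ 306.0119934082031 273.1080017089844 14.352659225463867 [0.4222 0.0527 0.136 ]
wheel 8800 [0.4603 0.0417 0.0489] 0.09182392650574152
crank mid tri [0.4228 0.0501 0.1206]
2.43 [0.4231 0.0555 0.2516] [5.640e-01 3.089e+00 2.000e-03] F [ 0.3 -0.2  0.1] gap 0.996 g 0.0 q [-0.09  0.54 -0.22  2.19  0.28  0.43  0.67]
tool cm to above crank [-0.33 -0.39  2.16]
2.43 [0.4231 0.0555 0.2516] [5.640e-01 3.089e+00 2.000e-03] F [ 0.3 -0.2  0.1] gap 0.996 g 0.0 q [-0.09  0.54 -0.22  2.19  0.28  0.43  0.67]
[-0.11 -0.34  7.96]
```

View pics/w3.png

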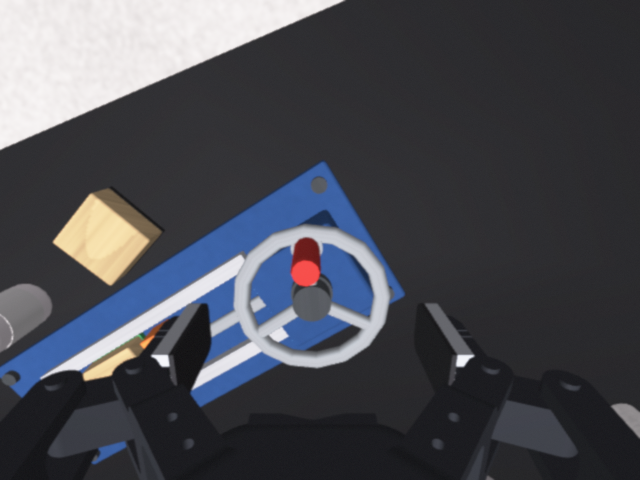

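The wrist view shows the crank top at (306,273) nearly centred between the fingers, the ring centred at about (312,297), and nothing under the fingers. Next I go down and grip.

>>> {"fn": "jog_arm", "kwargs": {"commands": [{"jaw":1,"x":-0.1,"y":-0.3,"z":2.0,"twist":0},{"jaw":1,"x":0,"y":0,"z":2.0,"twist":0},{"jaw":1,"x":0,"y":0,"z":2.0,"twist":0},{"jaw":1,"x":0,"y":0,"z":1.8,"twist":0},{"jaw":0.15,"x":0,"y":0,"z":0,"twist":0},{"jaw":0,"x":0,"y":0,"z":0,"twist":0},{"jaw":0,"x":0,"y":0,"z":0,"twist":0},{"jaw":0,"x":0,"y":0,"z":0,"twist":0}]}}

```text
t: 3.15
tool_pos: [0.4234, 0.0508, 0.174]
ee_rot: [0.569, 3.088, 0.002]
wrist_force: [0.3, 0.4, -0.2]
finger_gap: 0.455
grasp_force: 0.0
```

>>> {"fn": "jog_arm", "kwargs": {"commands": [{"jaw":0,"x":0,"y":0,"z":0,"twist":0},{"jaw":0,"x":0,"y":0,"z":0,"twist":0},{"jaw":0,"x":0,"y":0,"z":0,"twist":0},{"jaw":0,"x":0,"y":0,"z":0,"twist":0}]}}

```text
t: 3.48
tool_pos: [0.4233, 0.0506, 0.1739]
ee_rot: [0.57, 3.087, 0.002]
wrist_force: [0.2, -0.0, 7.7]
finger_gap: 0.185
grasp_force: 58.3
```

```bash
python3 meas.py; python3 w.py
cat > circ.py <<'E'
import sys
from go import *
# plan: crank pos, centre -> chords of n rows of `deg`, clockwise; tool cm from measured pose
def plan(c,r,n,deg,a0=None):
    s=st(); p=s['tool_pos'][:2]; a=np.arctan2(*(p-c)[::-1]) if a0 is None else a0; print('ang',np.degrees(a).round(1),'rad',np.linalg.norm(p-c).round(4))
    w=[p]+[c+r*np.array([np.cos(a-np.radians(deg)*k),np.sin(a-np.radians(deg)*k)]) for k in range(1,n+1)]
    for k,d in enumerate(np.diff(w,axis=0)): print(k+1,tool([*d,0]).round(2)[:2])
E
python3 - <<'E'
from circ import *
plan(np.array([.4634,.0386]),.042,24,15)
E
```

```text
scene red
[382 200   8  16  78] [0.414 0.041 0.095] [1.302 0.071 1.163] [1.302  0.0712 1.1628]
knob 476 [ 0.4902 -0.1084  0.212 ] [0.539 0.1   0.235] [ 0.425 -0.239  0.195]
wheel 735 [0.4668 0.0387 0.0485] 0.09226049867114021
base ((491.86712646484375, -98.44271850585938), (155.00645446777344, 399.9559631347656), 11.480500221252441)
pusher 22 [ 0.5213 -0.1093  0.0406] ((521.3270874023438, -109.66751861572266), (5.852019309997559, 12.331008911132812), 0.3643242120742798)
wood 470 [ 0.5067 -0.1651  0.0464] ((504.87677001953125, -166.2335968017578), (64.65603637695312, 57.65945053100586), 11.590389251708984)
side red
[347 288  20  11  22] [ 0.506 -0.273  0.191] [ 0.522 -0.23   0.204] [ 0.5076 -0.2353  0.2033]
knob 354 [ 0.5058 -0.2092  0.2126] [0.539 0.031 0.217] [ 0.389 -0.238  0.195]
wheel 740 [0.4645 0.0331 0.0486] 0.091290314915518
base ((571.0007934570312, -80.4088134765625), (317.3578186035156, 400.5372314453125), 11.297967910766602)
pusher 81 [ 0.4853 -0.1222  0.0386] ((491.0437316894531, -122.55703735351562), (15.034648895263672, 51.23778533935547), 86.09840393066406)
wood 449 [
[... 900 characters left out ...]
15 [ 0.6  -0.92]
16 [ 0.82 -0.73]
17 [ 0.98 -0.49]
18 [ 1.07 -0.22]
19 [1.09 0.06]
20 [1.04 0.34]
21 [0.92 0.6 ]
22 [0.73 0.82]
23 [0.49 0.98]
24 [0.22 1.07]meas.py:33: RuntimeWarning: Mean of empty slice.
  v,u=np.nonzero(m); rr[n]=ray(s,u.mean()+x0,v.mean()+y0); print(n,u.min()+x0,u.max()+x0,v.min()+y0,v.max()+y0)
  ret = ret.dtype.type(ret / rcount)
Traceback (most recent call last):
  File "meas.py", line 33, in <module>
    v,u=np.nonzero(m); rr[n]=ray(s,u.mean()+x0,v.mean()+y0); print(n,u.min()+x0,u.max()+x0,v.min()+y0,v.max()+y0)
                                                                     ~~~~~^^
ValueError: zero-size array to reduction operation minimum which has no identity
```

>>> {"fn": "jog_arm", "kwargs": {"commands": [{"jaw":0,"x":-0.05,"y":1.1,"z":0,"twist":0},{"jaw":0,"x":-0.35,"y":1.05,"z":0,"twist":0},{"jaw":0,"x":-0.6,"y":0.9,"z":0,"twist":0},{"jaw":0,"x":-0.8,"y":0.75,"z":0,"twist":0}]}}

```text
t: 3.97
tool_pos: [0.4521, 0.0799, 0.1739]
ee_rot: [-0.568, -3.088, 0.001]
wrist_force: [-2.6, -3.2, 8.1]
finger_gap: 0.183
grasp_force: 58.6
```

>>> {"fn": "jog_arm", "kwargs": {"commands": [{"jaw":0,"x":-1.0,"y":0.5,"z":0,"twist":0},{"jaw":0,"x":-1.05,"y":0.2,"z":0,"twist":0},{"jaw":0,"x":0,"y":0,"z":0,"twist":0}]}}

```text
t: 4.22
tool_pos: [0.4773, 0.0791, 0.174]
ee_rot: [0.57, 3.085, 0.004]
wrist_force: [2.1, -0.5, 5.9]
finger_gap: 0.185
grasp_force: 58.9
```

Run:
```python
from circ import *
plan(np.array([.4634,.0386]),.042,1,15)
```

```text
4.22 [0.4773 0.0791 0.174 ] [0.57  3.085 0.004] F [ 2.1 -0.5  5.9] gap 0.185 g 58.9 q [-0.17  0.74 -0.15  2.1   0.32  0.32  0.62]
ang 71.1 rad 0.0429
1 [-1.09 -0.19]
```

>>> {"fn": "jog_arm", "kwargs": {"commands": [{"jaw":0,"x":-1.1,"y":-0.1,"z":0,"twist":0},{"jaw":0,"x":-1.05,"y":-0.35,"z":0,"twist":0},{"jaw":0,"x":-0.9,"y":-0.6,"z":0,"twist":0},{"jaw":0,"x":-0.75,"y":-0.8,"z":0,"twist":0},{"jaw":0,"x":-0.5,"y":-1.0,"z":0,"twist":0},{"jaw":0,"x":-0.2,"y":-1.05,"z":0,"twist":0}]}}

```text
t: 4.72
tool_pos: [0.5041, 0.0274, 0.174]
ee_rot: [0.568, 3.087, 0.005]
wrist_force: [-0.1, 3.5, 6.5]
finger_gap: 0.183
grasp_force: 59.1
```

>>> {"fn": "jog_arm", "kwargs": {"commands": [{"jaw":0,"x":0.05,"y":-1.1,"z":0,"twist":0},{"jaw":0,"x":0.35,"y":-1.05,"z":0,"twist":0},{"jaw":0,"x":0.6,"y":-0.9,"z":0,"twist":0},{"jaw":0,"x":0.8,"y":-0.75,"z":0,"twist":0},{"jaw":0,"x":1.0,"y":-0.5,"z":0,"twist":0},{"jaw":0,"x":1.05,"y":-0.2,"z":0,"twist":0}]}}

```text
t: 5.22
tool_pos: [0.4526, -0.0012, 0.174]
ee_rot: [0.569, 3.084, 0.006]
wrist_force: [3.7, 3.3, 2.7]
finger_gap: 0.187
grasp_force: 59.0
```

>>> {"fn": "jog_arm", "kwargs": {"commands": [{"jaw":0,"x":1.1,"y":0.05,"z":0,"twist":0},{"jaw":0,"x":1.05,"y":0.35,"z":0,"twist":0},{"jaw":0,"x":0.9,"y":0.6,"z":0,"twist":0},{"jaw":0,"x":0.75,"y":0.8,"z":0,"twist":0},{"jaw":0,"x":0.5,"y":1.0,"z":0,"twist":0},{"jaw":0,"x":0.2,"y":1.05,"z":0,"twist":0},{"jaw":0,"x":0,"y":0,"z":0,"twist":0}]}}

```text
t: 5.8
tool_pos: [0.4237, 0.0521, 0.1739]
ee_rot: [0.566, 3.087, 0.004]
wrist_force: [0.8, 2.2, 8.0]
finger_gap: 0.185
grasp_force: 59.3
```

```bash
cat > look.py <<'E'
from circ import *
import sys
plan(np.array([.4634,.0386]),.042,1,15)
ya=np.array([-np.sin(np.radians(11.5)),np.cos(np.radians(11.5))]); o=np.array([.4634,.0386])-.14*ya
for n,(x0,y0,x1,y1) in {'scene':(235,185,410,275),'side':(260,290,350,350)}.items():
    s=cam(n); P=cloud(s); h=cv2.cvtColor(s['frame'],cv2.COLOR_BGR2HSV).astype(int)
    B=np.zeros(P.shape[:2],bool);B[y0:y1,x0:x1]=1
    d=P[...,:2]-o; yy=d@ya; xx=d@np.array([ya[1],-ya[0]]); B&=(abs(xx)<.03)&(abs(P[...,2]-.046)<.006)
    org=B&(h[...,0]<15)&(h[...,1]>190); wood=B&(h[...,0]>=13)&(h[...,0]<26)&(h[...,1]<180)&(h[...,1]>60)
    for k,m in(('pusher y',org),('block y',wood)):
        print(n,k,m.sum(),np.percentile(yy[m],[3,97]).round(4) if m.any() else '')
    if len(sys.argv)>1 and n==sys.argv[1]: cv2.imwrite('pics/'+sys.argv[2],cv2.resize(s['frame'][180:300,220:420],None,fx=4,fy=4) if n=='scene' else cv2.resize(s['frame'][230:390,200:400],None,fx=3.7,fy=3.7))
E
python3 look.py
```

```text
5.8 [0.4237 0.0521 0.1739] [0.566 3.087 0.004] F [0.8 2.2 8. ] gap 0.185 g 59.3 q [-0.17  0.71 -0.09  2.26  0.35  0.18  0.63]
ang 161.3 rad 0.0419
1 [-0.1   1.09]
scene pusher y 18 [-0.0552 -0.0378]
scene block y 377 [-0.1112 -0.0561]
side pusher y 12 [-0.0534 -0.0403]
side block y 349 [-0.113  -0.0423]
```

>>> {"fn": "jog_arm", "kwargs": {"commands": [{"jaw":0,"x":-0.05,"y":1.1,"z":0,"twist":0},{"jaw":0,"x":-0.35,"y":1.05,"z":0,"twist":0},{"jaw":0,"x":-0.6,"y":0.9,"z":0,"twist":0},{"jaw":0,"x":-0.8,"y":0.75,"z":0,"twist":0},{"jaw":0,"x":-1.0,"y":0.5,"z":0,"twist":0},{"jaw":0,"x":-1.05,"y":0.2,"z":0,"twist":0}]}}

```text
t: 6.4
tool_pos: [0.4742, 0.0802, 0.1739]
ee_rot: [-0.566, -3.09, -0.003]
wrist_force: [-2.6, 2.5, 7.4]
finger_gap: 0.184
grasp_force: 59.5
```

>>> {"fn": "jog_arm", "kwargs": {"commands": [{"jaw":0,"x":-1.1,"y":-0.1,"z":0,"twist":0},{"jaw":0,"x":-1.05,"y":-0.35,"z":0,"twist":0},{"jaw":0,"x":-0.9,"y":-0.6,"z":0,"twist":0},{"jaw":0,"x":-0.75,"y":-0.8,"z":0,"twist":0},{"jaw":0,"x":-0.5,"y":-1.0,"z":0,"twist":0},{"jaw":0,"x":-0.2,"y":-1.05,"z":0,"twist":0}]}}

```text
t: 6.9
tool_pos: [0.5039, 0.0269, 0.174]
ee_rot: [0.568, 3.087, 0.005]
wrist_force: [-1.4, 4.1, 7.0]
finger_gap: 0.184
grasp_force: 59.3
```

>>> {"fn": "jog_arm", "kwargs": {"commands": [{"jaw":0,"x":0.05,"y":-1.1,"z":0,"twist":0},{"jaw":0,"x":0.35,"y":-1.05,"z":0,"twist":0},{"jaw":0,"x":0.6,"y":-0.9,"z":0,"twist":0},{"jaw":0,"x":0.8,"y":-0.75,"z":0,"twist":0},{"jaw":0,"x":1.0,"y":-0.5,"z":0,"twist":0},{"jaw":0,"x":1.05,"y":-0.2,"z":0,"twist":0},{"jaw":0,"x":0,"y":0,"z":0,"twist":0}]}}

```text
t: 7.48
tool_pos: [0.4503, -0.0005, 0.1739]
ee_rot: [0.566, 3.088, 0.005]
wrist_force: [0.1, 5.6, 7.4]
finger_gap: 0.191
grasp_force: 59.3
```

```bash
python3 look.py side s1.png
```

```text
7.48 [ 0.4503 -0.0005  0.1739] [0.566 3.088 0.005] F [0.1 5.6 7.4] gap 0.191 g 59.3 q [-0.01  0.72 -0.14  2.2   0.37  0.25  0.73]
ang -108.5 rad 0.0412
1 [1.09 0.02]
scene pusher y 15 [-0.0774 -0.06  ]
scene block y 282 [-0.1363 -0.0779]
side pusher y 11 [-0.0767 -0.0624]
side block y 251 [-0.1368 -0.0785]
```

View pics/s1.png

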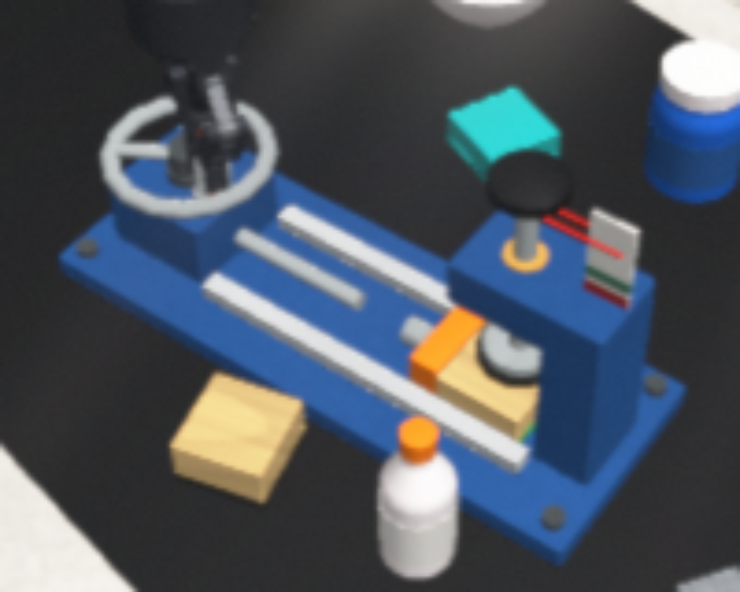

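The side view shows the pusher against the block at about (440,345), with the block partly under the pad. About 12 mm of travel is left, roughly 150° of wheel.

>>> {"fn": "jog_arm", "kwargs": {"commands": [{"jaw":0,"x":1.1,"y":0.05,"z":0,"twist":0},{"jaw":0,"x":1.05,"y":0.35,"z":0,"twist":0},{"jaw":0,"x":0.9,"y":0.6,"z":0,"twist":0},{"jaw":0,"x":0.75,"y":0.8,"z":0,"twist":0},{"jaw":0,"x":0.5,"y":1.0,"z":0,"twist":0},{"jaw":0,"x":0.2,"y":1.05,"z":0,"twist":0}]}}

```text
t: 8.08
tool_pos: [0.4228, 0.049, 0.1739]
ee_rot: [0.572, 3.087, -0.001]
wrist_force: [0.6, -4.2, 9.0]
finger_gap: 0.184
grasp_force: 59.8
```

>>> {"fn": "jog_arm", "kwargs": {"commands": [{"jaw":0,"x":-0.05,"y":1.1,"z":0,"twist":0},{"jaw":0,"x":-0.35,"y":1.05,"z":0,"twist":0},{"jaw":0,"x":-0.4,"y":0.6,"z":0,"twist":0},{"jaw":0,"x":0,"y":0,"z":0,"twist":0}]}}

```text
t: 8.42
tool_pos: [0.4379, 0.0723, 0.1738]
ee_rot: [-0.568, -3.086, 0.004]
wrist_force: [-5.6, -0.5, 16.9]
finger_gap: 0.183
grasp_force: 60.7
```

```bash
python3 look.py
```

```text
8.42 [0.4379 0.0723 0.1738] [-0.568 -3.086  0.004] F [-5.6 -0.5 16.9] gap 0.183 g 60.7 q [-0.2   0.72 -0.11  2.21  0.31  0.23  0.62]
ang 127.1 rad 0.0423
1 [-0.72  0.83]
scene pusher y 13 [-0.0872 -0.0697]
scene block y 263 [-0.1488 -0.088 ]
side pusher y 13 [-0.0835 -0.0702]
side block y 203 [-0.1446 -0.0878]
```

>>> {"fn": "jog_arm", "kwargs": {"commands": [{"jaw":0,"x":-0.24,"y":0.28,"z":0,"twist":0},{"jaw":0,"x":-0.26,"y":0.26,"z":0,"twist":0},{"jaw":0,"x":-0.28,"y":0.23,"z":0,"twist":0},{"jaw":0,"x":0,"y":0,"z":0,"twist":0}]}}

```text
t: 8.85
tool_pos: [0.4414, 0.0746, 0.1737]
ee_rot: [-0.566, -3.075, 0.015]
wrist_force: [-17.3, -1.9, 26.6]
finger_gap: 0.181
grasp_force: 61.9
```

>>> {"fn": "jog_arm", "kwargs": {"commands": [{"jaw":0,"x":-0.3,"y":0.2,"z":0,"twist":0},{"jaw":0,"x":0,"y":0,"z":0,"twist":0}]}}

```text
t: 9.02
tool_pos: [0.4422, 0.0749, 0.1736]
ee_rot: [-0.564, -3.07, 0.019]
wrist_force: [-21.6, -1.1, 31.7]
finger_gap: 0.182
grasp_force: 62.5
```

```bash
python3 look.py
```

```text
9.02 [0.4422 0.0749 0.1736] [-0.564 -3.07   0.019] F [-21.6  -1.1  31.7] gap 0.182 g 62.5 q [-0.2   0.72 -0.12  2.18  0.3   0.28  0.62]
ang 120.2 rad 0.042
1 [-0.8   0.75]
scene pusher y 12 [-0.0874 -0.0704]
scene block y 257 [-0.1489 -0.0796]
side pusher y 11 [-0.0839 -0.0689]
side block y 205 [-0.1419 -0.0868]
```

The wheel has stalled at the stop, with the block end at about y = -149 mm. I'll relax the push, open and lift.

>>> {"fn": "jog_arm", "kwargs": {"commands": [{"jaw":0,"x":0.3,"y":-0.25,"z":0,"twist":0},{"jaw":0,"x":0.25,"y":-0.25,"z":0,"twist":0},{"jaw":0,"x":0,"y":0,"z":0,"twist":0}]}}

```text
t: 9.37
tool_pos: [0.4394, 0.0731, 0.1738]
ee_rot: [-0.566, -3.078, 0.011]
wrist_force: [-12.8, -0.4, 22.3]
finger_gap: 0.18
grasp_force: 61.3
```

```bash
python3 look.py
```

```text
9.37 [0.4394 0.0731 0.1738] [-0.566 -3.078  0.011] F [-12.8  -0.4  22.3] gap 0.18 g 61.3 q [-0.2   0.72 -0.11  2.2   0.31  0.25  0.62]
ang 124.9 rad 0.0421
1 [-0.74  0.81]
scene pusher y 12 [-0.0871 -0.0698]
scene block y 255 [-0.1491 -0.0869]
side pusher y 14 [-0.0845 -0.0697]
side block y 202 [-0.1444 -0.0861]
```

>>> {"fn": "jog_arm", "kwargs": {"commands": [{"jaw":0,"x":0.25,"y":-0.25,"z":0,"twist":0},{"jaw":0.4,"x":0,"y":0,"z":0,"twist":0},{"jaw":0.6,"x":0,"y":0,"z":0,"twist":0},{"jaw":0.6,"x":0,"y":0,"z":0,"twist":0},{"jaw":0.6,"x":0,"y":0,"z":0,"twist":0},{"jaw":0.6,"x":0,"y":0,"z":0,"twist":0}]}}

```text
t: 9.97
tool_pos: [0.4435, 0.0735, 0.1728]
ee_rot: [0.57, 3.089, 0.0]
wrist_force: [0.4, -0.3, 0.2]
finger_gap: 0.601
grasp_force: 0.0
```

>>> {"fn": "jog_arm", "kwargs": {"commands": [{"jaw":0.6,"x":0,"y":0,"z":-1.0,"twist":0},{"jaw":0.6,"x":0,"y":0,"z":-2.0,"twist":0},{"jaw":0.6,"x":0,"y":0,"z":-3.0,"twist":0},{"jaw":0.6,"x":0,"y":0,"z":-3.0,"twist":0},{"jaw":0.3,"x":0,"y":0,"z":-3.0,"twist":0},{"jaw":0,"x":0,"y":0,"z":-3.0,"twist":0},{"jaw":0,"x":0,"y":0,"z":0,"twist":0}]}}

```text
t: 10.55
tool_pos: [0.4456, 0.0742, 0.3275]
ee_rot: [0.569, 3.08, 0.007]
wrist_force: [1.2, 0.8, -0.6]
finger_gap: 0.179
grasp_force: 0.0
```

```bash
python3 look.py; python3 meas.py 2>/dev/null| grep knob
python3 - <<'E'
from go import *
s=st(); print(tool(np.array([.516,-.216,.32])-s['tool_pos']).round(2))
E
```

```text
10.55 [0.4456 0.0742 0.3275] [0.569 3.08  0.007] F [ 1.2  0.8 -0.6] gap 0.179 g 0.0 q [-0.08  0.44 -0.28  2.04  0.19  0.68  0.73]
ang 116.6 rad 0.0398
1 [-0.68  0.85]
scene pusher y 14 [-0.0873 -0.0697]
scene block y 256 [-0.1486 -0.0877]
side pusher y 14 [-0.0844 -0.0701]
side block y 206 [-0.1435 -0.0713]
knob 291 [ 0.52   -0.2145  0.2143] [ 0.541 -0.192  0.221] [ 0.496 -0.239  0.199]
knob 342 [ 0.5101 -0.2183  0.2132] [ 0.537 -0.194  0.218] [ 0.49  -0.238  0.202]
10.75 [0.4426 0.0731 0.322 ] [-5.700e-01 -3.088e+00  1.000e-03] F [-0.9  0.1  0.7] gap 0.003 g 0.0 q [-0.08  0.44 -0.27  2.05  0.19  0.68  0.73]
[-17.18 -24.39   0.2 ]
```

>>> {"fn": "jog_arm", "kwargs": {"commands": [{"jaw":0,"x":-2.1,"y":-3.0,"z":0,"twist":0},{"jaw":0,"x":-2.1,"y":-3.0,"z":0,"twist":0},{"jaw":0,"x":-2.1,"y":-3.0,"z":0,"twist":0},{"jaw":0,"x":0,"y":0,"z":0,"twist":0},{"jaw":0,"x":0,"y":0,"z":0,"twist":0}]}}

```text
t: 11.17
tool_pos: [0.4694, -0.0356, 0.3211]
ee_rot: [-0.578, -3.085, 0.002]
wrist_force: [0.0, 0.8, -0.0]
finger_gap: -0.002
grasp_force: 0.0
```

```bash
python3 w.py
python3 - <<'E'
from go import *
w=cam('wrist'); cv2.imwrite('pics/w4.png',w['frame'])
P=cloud(w); np.save('w4.npy',P); cv2.imwrite('w4.png',w['frame'])
E
```

```text
11.17 [ 0.4694 -0.0356  0.3211] [-5.780e-01 -3.085e+00  2.000e-03] F [ 0.   0.8 -0. ] gap -0.002 g 0.0 q [ 0.16  0.47 -0.28  1.99  0.19  0.71  0.97]
top 74 [ 0.5191 -0.2587  0.1924] [ 0.5074 -0.2772  0.1899] [ 0.5231 -0.2032  0.1939]
circ 67.5 419.5 46.28724670410156 [ 0.551  -0.3044  0.136 ]
wheel 6831 [0.4629 0.04   0.0483] 0.09177655118967849
```

View pics/w4.png

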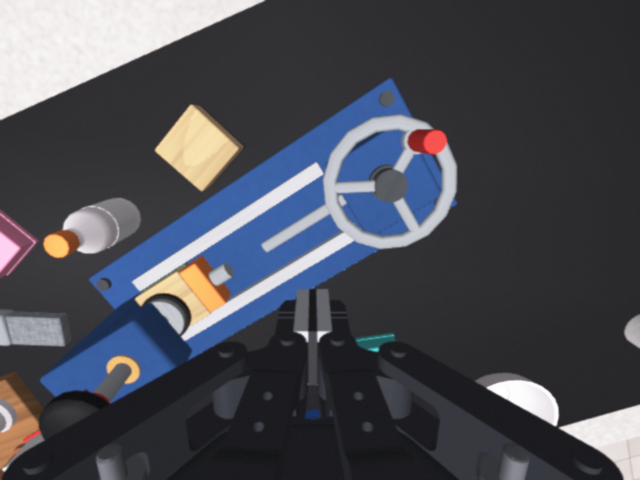

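The wrist view shows the wood/orange boundary running from about (180,268) to (205,312). I'll measure it, along with the crank angle.

Run:
```python
import numpy as np,cv2
P=np.load('w4.npy'); h=cv2.cvtColor(cv2.imread('w4.png'),cv2.COLOR_BGR2HSV).astype(int)
ya=np.array([-np.sin(np.radians(11.5)),np.cos(np.radians(11.5))]); xa=np.array([ya[1],-ya[0]]); o=np.array([.4634,.0386])-.14*ya
d=P[...,:2]-o; yy=d@ya; xx=d@xa
box=np.zeros(yy.shape,bool); box[250:340,120:240]=1
top=box&(abs(P[...,2]-.046)<.003)
org=top&(h[...,0]<15)&(h[...,1]>190); wd=top&(h[...,0]>=13)&(h[...,0]<26)&(h[...,1]<180)&(h[...,1]>60)
for m in(org,wd): print(m.sum(),np.percentile(yy[m],[1,5,95,99]).round(4),np.percentile(xx[m],[1,99]).round(4),np.median(P[m][:,2]))
head=(abs(P[...,2]-.150)<.004)&(abs(xx)<.04)&(yy<-.07); print('head +y edge (-.085):',np.percentile(yy[head],[97,99]).round(4), np.percentile(xx[head],[1,99]).round(4))
red=((h[...,0]<6)|(h[...,0]>174))&(h[...,1]>150)&(abs(P[...,2]-.1355)<.003); c=P[red].mean(0); print('crank',c.round(4),np.degrees(np.arctan2(c[1]-.0386,c[0]-.4634)))
k=(h[...,2]<70)&(abs(P[...,2]-.213)<.006)&(yy<-.08)&(abs(xx)<.05); print('knob',k.sum(),P[k].mean(0))
```

```text
Traceback (most recent call last):
IndexError: index -1 is out of bounds for axis 0 with size 0
```

Run:
```python
import numpy as np,cv2
P=np.load('w4.npy'); h=cv2.cvtColor(cv2.imread('w4.png'),cv2.COLOR_BGR2HSV).astype(int)
ya=np.array([-np.sin(np.radians(11.5)),np.cos(np.radians(11.5))]); xa=np.array([ya[1],-ya[0]]); o=np.array([.4634,.0386])-.14*ya
d=P[...,:2]-o; yy=d@ya; xx=d@xa
for u,v in((205,285),(155,295),(190,280),(195,300)): print(u,v,h[v,u],P[v,u].round(4),yy[v,u].round(4))
box=np.zeros(yy.shape,bool); box[250:340,120:240]=1
org=box&(h[...,0]<16)&(h[...,1]>185); wd=box&(h[...,0]>=13)&(h[...,0]<28)&(h[...,1]<170)&(h[...,1]>60)
for m in(org,wd):
    m=m&(P[...,2]>.042)&(P[...,2]<.05); print(m.sum())
    if m.any(): print(np.percentile(yy[m],[1,5,95,99]).round(4),np.percentile(xx[m],[1,99]).round(4),np.median(P[m][:,2]))
red=((h[...,0]<6)|(h[...,0]>174))&(h[...,1]>150)&(abs(P[...,2]-.1355)<.004); c=P[red].mean(0); print('crank',c.round(4),np.degrees(np.arctan2(c[1]-.0386,c[0]-.4634)))
head=(abs(P[...,2]-.150)<.004)&(abs(xx)<.04)&(yy<-.07); print('head',np.percentile(yy[head],[97,99]).round(4) if head.any() else 0)
k=(h[...,2]<70)&(abs(P[...,2]-.213)<.006)&(yy<-.08)&(abs(xx)<.05); print('knob',k.sum(),P[k].mean(0))
```

```text
205 285 [ 18 149 253] [ 0.5049 -0.1698  0.0455] -0.0725
155 295 [15 63 57] [ 0.4899 -0.2117  0.0674] -0.1105
190 280 [ 19 145 253] [ 0.4939 -0.1823  0.0453] -0.0825
195 300 [ 20  83 239] [ 0.5171 -0.188   0.0453] -0.0927
1
[-0.0651 -0.0651 -0.0651 -0.0651] [-0.0138 -0.0138] 0.042129714843912855
2050
[-0.1449 -0.133  -0.0696 -0.0677] [-0.0295  0.0279] 0.04581010849664184
crank [0.4351 0.071  0.1353] 131.11949409806502
head [-0.084  -0.0832]
knob 1576 [ 0.50060799 -0.21083945  0.21298144]
```

Run:
```python
import numpy as np,cv2
P=np.load('w4.npy'); h=cv2.cvtColor(cv2.imread('w4.png'),cv2.COLOR_BGR2HSV).astype(int)
ya=np.array([-np.sin(np.radians(11.5)),np.cos(np.radians(11.5))]); xa=np.array([ya[1],-ya[0]]); o=np.array([.4634,.0386])-.14*ya
d=P[...,:2]-o; yy=d@ya; xx=d@xa
m=np.zeros(yy.shape,bool); m[250:340,120:240]=1
m&=(abs(P[...,2]-.0455)<.003)&(h[...,2]>120)
for x in(-.025,-.02,-.01,0,.01,.02):
    k=m&(abs(xx-x)<.003); o_=k&(h[...,1]>125); w_=k&(h[...,1]<105)
    print(x,o_.sum(),w_.sum(),[np.percentile(yy[q],p).round(4) if q.any() else None for q,p in((o_,2),(o_,98),(w_,98),(w_,2))])
red=((h[...,0]<6)|(h[...,0]>174))&(h[...,1]>150)&(abs(P[...,2]-.1355)<.004); print(P[red].min(0),P[red].max(0))
```

```text
-0.025 113 277 [np.float64(-0.0883), np.float64(-0.0658), np.float64(-0.0901), np.float64(-0.1466)]
-0.02 117 174 [np.float64(-0.0877), np.float64(-0.0656), np.float64(-0.0896), np.float64(-0.1463)]
-0.01 112 89 [np.float64(-0.0878), np.float64(-0.0654), np.float64(-0.0891), np.float64(-0.1077)]
0 112 77 [np.float64(-0.088), np.float64(-0.0661), np.float64(-0.0618), np.float64(-0.1034)]
0.01 111 68 [np.float64(-0.0876), np.float64(-0.0654), np.float64(-0.0891), np.float64(-0.1032)]
0.02 106 88 [np.float64(-0.0877), np.float64(-0.0658), np.float64(-0.0891), np.float64(-0.1075)]
[0.42732066 0.06333097 0.13163127] [0.44435562 0.07976499 0.13766384]
```

The pusher is home: the boundary is at about -89 to -90 mm after correcting by the known head edge. Next I move over the knob.

>>> {"fn": "jog_arm", "kwargs": {"commands": [{"jaw":0,"x":-2.15,"y":-3.05,"z":0,"twist":0},{"jaw":0,"x":-2.15,"y":-3.05,"z":0,"twist":0},{"jaw":0,"x":-2.15,"y":-3.05,"z":0,"twist":0},{"jaw":0,"x":-2.15,"y":-3.05,"z":0,"twist":0},{"jaw":0,"x":-2.15,"y":-3.05,"z":0,"twist":0},{"jaw":0,"x":0,"y":0,"z":0,"twist":0},{"jaw":0,"x":0,"y":0,"z":0,"twist":0}]}}

```text
t: 11.85
tool_pos: [0.516, -0.2145, 0.3219]
ee_rot: [-0.573, -3.088, -0.0]
wrist_force: [0.0, 1.4, -0.1]
finger_gap: -0.001
grasp_force: 0.0
```

```bash
python3 - <<'E'
from go import *
s=st(); print(tool(np.array([.5155,-.2165,.292])-s['tool_pos']).round(2))
E
python3 look.py scene c5.png
```

```text
11.85 [ 0.516  -0.2145  0.3219] [-0.573 -3.088 -0.   ] F [ 0.   1.4 -0.1] gap -0.001 g 0.0 q [ 0.48  0.59 -0.28  1.74  0.2   0.84  1.31]
[-0.03 -0.2   2.99]
11.85 [ 0.516  -0.2145  0.3219] [-0.573 -3.088 -0.   ] F [ 0.   1.4 -0.1] gap -0.001 g 0.0 q [ 0.48  0.59 -0.28  1.74  0.2   0.84  1.31]
ang -78.3 rad 0.2585
1 [12.7  17.75]
scene pusher y 12 [-0.0865 -0.0698]
scene block y 254 [-0.1491 -0.0869]
side pusher y 15 [-0.0845 -0.069 ]
side block y 209 [-0.1435 -0.0733]
```

View pics/c5.png

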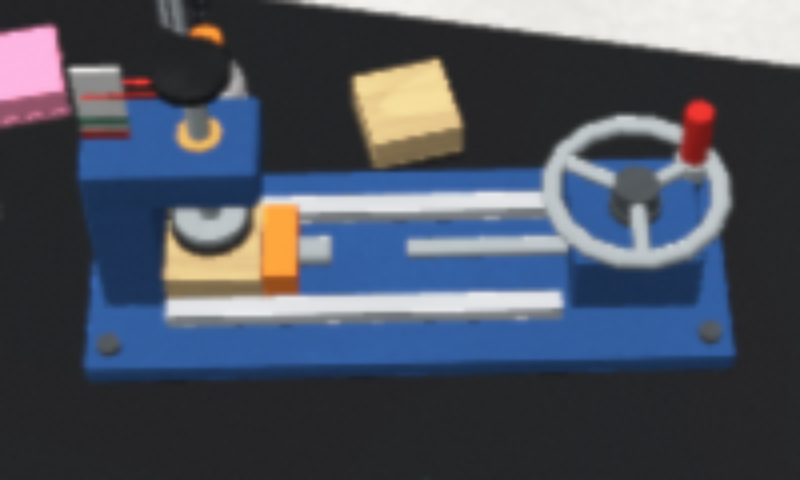

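The scene crop shows the block against the column at about (165,265), the pusher behind it at (280,250), and the fingertips just above the knob at (195,65). I'll come down gently to contact.

>>> {"fn": "jog_arm", "kwargs": {"commands": [{"jaw":0,"x":0,"y":-0.2,"z":1.5,"twist":0},{"jaw":0,"x":0,"y":0,"z":1.3,"twist":0},{"jaw":0,"x":0,"y":0,"z":0,"twist":0},{"jaw":0,"x":0,"y":0,"z":0,"twist":0}]}}

```text
t: 12.28
tool_pos: [0.5151, -0.2135, 0.2946]
ee_rot: [-0.564, -3.089, -0.002]
wrist_force: [0.8, -0.6, 1.2]
finger_gap: -0.004
grasp_force: 0.0
```

>>> {"fn": "jog_arm", "kwargs": {"commands": [{"jaw":0,"x":0,"y":0,"z":0.3,"twist":0},{"jaw":0,"x":0,"y":0,"z":0.3,"twist":0},{"jaw":0,"x":0,"y":0,"z":0.3,"twist":0},{"jaw":0,"x":0,"y":0,"z":0,"twist":0},{"jaw":0,"x":0,"y":0,"z":0,"twist":0}]}}

```text
t: 12.7
tool_pos: [0.5156, -0.2154, 0.2861]
ee_rot: [0.569, 3.089, 0.001]
wrist_force: [0.3, 0.4, 1.2]
finger_gap: 0.001
grasp_force: 0.7
```

>>> {"fn": "jog_arm", "kwargs": {"commands": [{"jaw":0,"x":0,"y":0,"z":0.3,"twist":0},{"jaw":0,"x":0,"y":0,"z":0.3,"twist":0},{"jaw":0,"x":0,"y":0,"z":0.3,"twist":0},{"jaw":0,"x":0,"y":0,"z":0,"twist":0},{"jaw":0,"x":0,"y":0,"z":0,"twist":0}]}}

```text
t: 13.12
tool_pos: [0.5156, -0.2155, 0.2768]
ee_rot: [0.569, 3.089, 0.001]
wrist_force: [0.6, 2.1, 3.3]
finger_gap: -0.006
grasp_force: 1.6
```

```bash
cat > needle.py <<'E'
from go import *
st()
for n,(x0,y0,x1,y1) in {'scene':(235,190,262,222),'side':(340,280,380,325)}.items():
    s=cam(n); P=cloud(s); h=cv2.cvtColor(s['frame'],cv2.COLOR_BGR2HSV).astype(int)
    B=np.zeros(P.shape[:2],bool);B[y0:y1,x0:x1]=1
    m=B&((h[...,0]<8)|(h[...,0]>172))&(h[...,1]>90)&(P[...,2]>.155)&(P[...,2]<.21); g=B&(h[...,0]>40)&(h[...,0]<90)&(h[...,1]>60)
    print(n,'needle',m.sum(),np.percentile(P[m][:,2],[10,50,90]).round(4) if m.any() else '', 'green',np.median(P[g][:,2]).round(4) if g.any() else '')
    k=(h[...,2]<60)&(np.hypot(P[...,0]-.5155,P[...,1]+.2165)<.024)&(P[...,2]>.165)&(P[...,2]<.225); print('knob z',k.sum(),np.percentile(P[k][:,2],[5,50,95]).round(4))
    if n=='side': cv2.imwrite('pics/n.png',cv2.resize(s['frame'][240:370,310:410],None,fx=4,fy=4,interpolation=cv2.INTER_CUBIC))
E
python3 needle.py
```

```text
13.12 [ 0.5156 -0.2155  0.2768] [5.690e-01 3.089e+00 1.000e-03] F [0.6 2.1 3.3] gap -0.006 g 1.6 q [ 0.47  0.64 -0.26  1.8   0.23  0.73  1.29]
scene needle 30 [0.1564 0.1815 0.1869] green 0.1663
knob z 190 [0.1971 0.2038 0.2174]
side needle 51 [0.1559 0.1813 0.1836] green 0.168
knob z 246 [0.1956 0.2032 0.2181]
```

View pics/n.png

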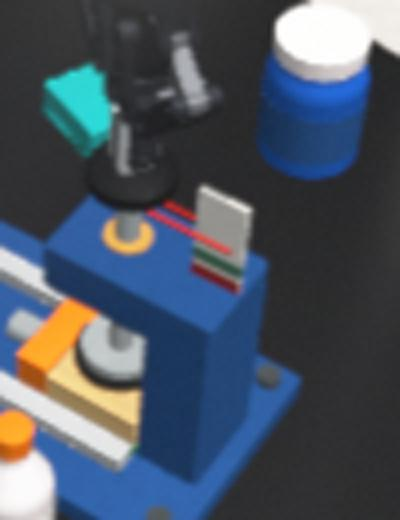

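The crop shows the needle at about (215,240), above the green band at (222,258). That is about 10.5 mm down and agrees with the TCP, so I go on down.

>>> {"fn": "jog_arm", "kwargs": {"commands": [{"jaw":0,"x":0,"y":0,"z":0.3,"twist":0},{"jaw":0,"x":0,"y":0,"z":0.3,"twist":0},{"jaw":0,"x":0,"y":0,"z":0.3,"twist":0},{"jaw":0,"x":0,"y":0,"z":0.3,"twist":0},{"jaw":0,"x":0,"y":0,"z":0,"twist":0},{"jaw":0,"x":0,"y":0,"z":0,"twist":0}]}}

```text
t: 13.72
tool_pos: [0.5156, -0.2155, 0.2654]
ee_rot: [0.569, 3.089, 0.0]
wrist_force: [-0.1, 3.4, 11.7]
finger_gap: 0.003
grasp_force: 5.4
```

```bash
python3 needle.py
```

```text
13.72 [ 0.5156 -0.2155  0.2654] [0.569 3.089 0.   ] F [-0.1  3.4 11.7] gap 0.003 g 5.4 q [ 0.47  0.66 -0.26  1.81  0.24  0.71  1.29]
scene needle 25 [0.1567 0.1692 0.1756] green 
knob z 203 [0.185  0.1929 0.217 ]
side needle 50 [0.1558 0.1694 0.1723] green 0.1678
knob z 263 [0.1846 0.1919 0.2153]
```

>>> {"fn": "jog_arm", "kwargs": {"commands": [{"jaw":0,"x":0,"y":0,"z":0.2,"twist":0},{"jaw":0,"x":0,"y":0,"z":0.15,"twist":0},{"jaw":0,"x":0,"y":0,"z":0,"twist":0},{"jaw":0,"x":0,"y":0,"z":0,"twist":0},{"jaw":0,"x":0,"y":0,"z":0,"twist":0},{"jaw":0,"x":0,"y":0,"z":0,"twist":0},{"jaw":0,"x":0,"y":0,"z":0,"twist":0},{"jaw":0,"x":0,"y":0,"z":0,"twist":0}]}}

```text
t: 14.48
tool_pos: [0.5156, -0.2155, 0.2625]
ee_rot: [0.569, 3.088, 0.0]
wrist_force: [-0.2, 3.5, 13.1]
finger_gap: 0.001
grasp_force: 6.7
```

```bash
python3 needle.py; python3 look.py | grep block
```

```text
14.48 [ 0.5156 -0.2155  0.2625] [0.569 3.088 0.   ] F [-0.2  3.5 13.1] gap 0.001 g 6.7 q [ 0.47  0.66 -0.25  1.81  0.24  0.7   1.28]
scene needle 46 [0.1584 0.1654 0.1707] green 0.1708
knob z 200 [0.1835 0.1899 0.2164]
side needle 56 [0.1579 0.1674 0.169 ] green 0.1686
knob z 261 [0.1822 0.1893 0.2118]
scene block y 204 [-0.149  -0.0858]
side block y 159 [-0.1435 -0.0686]
```

View pics/n.png

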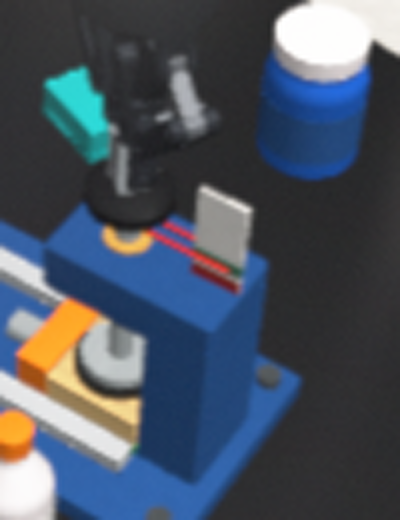

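The needle now covers the green band at about (215,265), roughly 25 mm down, and the pad is on the block with the pusher still home. Handing in.

```bash
python3 -c "
from cell import manip
print(manip.hand_in())"
```

```text
the job is handed in; nothing more can be done
None
```

I handed the job in at about 14.5 s of the 64 s allowed, with the block wound home against the end stop and the knob held about 25 mm down, needle in the green band; `hand_in()` returned no verdict.

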